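# Deepen the router's cut by four clicks

## Robot

A 7-joint arm with a two-finger parallel gripper is mounted at the origin on the work surface. World frame = base frame: x ahead of the robot, y to its left, z up, the work surface at z = 0. Lengths are in m, angles in rad, forces in N, time in s.
With the tool pointing down it reaches from about 0.425 to 0.95 m from the base axis. Payload 4.7 kg.
Tool frame: the origin (TCP) lies at the very end of the fingers, on their centre line; the grasp point (between the pads) lies 19 mm behind it; x points along the fingers, y is the direction in which the jaws open and shut, and the axes are right-handed (so a half turn about x gives the same grasp; the last joint's range is limited). The gripper opens to 87 mm and grips with 3 to 60 N. Pads are 19 mm wide; open, the fingers measure 117 mm over their backs; the gripper's body (75 mm by 190 mm) begins 51 mm behind the grasp point.
Start: joints at [1.294, 0.469, -0.049, 1.532, 0.024, 1.141, -0.082], TCP at [0.166, -0.654, 0.19] pointing down, gripper open.
Joint ranges: [-2.59, 2.59], [-0.33, 1.99], [-1.39, 1.29], [0.1, 2.45], [-1.04, 4.18], [0.21, 1.99], [-2.66, 2.66]. Speed limits (rad/s): [2.57, 2.57, 3.14, 3.14, 3.14, 3.14, 3.14].

## Interface

Orientations are given as [roll, pitch, yaw] about the fixed x, y, z axes, in that order (R = Rz(yaw) Ry(pitch) Rx(roll)).
In Python, from rig import * gives the robot as it stands.
- The arm moves only by the tool arm_command, never from a script. Its argument "series" is a list that holds one entry, the list of rows, each a list of 7 numbers: the opening, from 0 (shut) to 1 (fully open), then the shift along the tool's x, y, z in m, then the turn, a rotation vector about the tool's x, y, z in degrees. In form: [[[claw, dx, dy, dz, wx, wy, wz], ...]]. A call has 1 to 10 rows; each row shifts and turns the pose as measured when the row begins, along the tool's axes as they then stand; what a row does not reach is not made up. A row lasts 1/12 s, in which the tool goes at most 41.7 mm and 7.16 degrees, less where a joint would pass 70% of its speed; a pose out of reach is approached as far as the arm can. A call is refused whole if a number of a shift passes 0.0417 or a number of a turn 7.16, either way. A call with a gripper value outside its range is refused whole. The fingers move at their own pace and stop on an object; "newtons" is the grip in N (left out, the last holds). Time passes only in rows, so rows that do not move let the fingers close. It gives the time, the measured TCP pose, the force and the opening at its end, in the units of the state.
- state(): the state, without advancing time (a new reading comes with each control period).
- snapshot(name): name is "scene" or "top" or "wrist"; returns (picture, depth): 480x640x3 uint8, red, green, blue; 480x640 float32, m along the optical axis (not along the pixel's ray), 0 where there is no reading.
- camera_model(name): a dict with "mtx" (3x3 intrinsics, pixels), "extrinsics" (4x4, takes a point from camera to world coordinates). Camera axes: x right, y down, z forward; pixel columns grow to the right and rows downward; lengths in m; the calibration is good to about 2 mm. A picture is of the moment at which its call begins: read the wrist's pose just before it. camera_model takes no time and is no camera call; for the wrist camera it gives the pose at the moment of the call.
- finish_job(): hands the job in, once; it reports no verdict.
The state is a dict: "t": time; "qpos": joint angles; "dq": joint speeds; "effort": joint torques, N m; "ee_pos": TCP position; "ee_rot": TCP orientation; "force": force on the tool from outside, world axes, zero at the start; "torque": the same for the moment, N m; "finger_gap": finger opening in m.
Only numpy, scipy, OpenCV 4.12 (cv2) and the standard library are available. Lean on these libraries where they do the work, as an engineer would, in place of code of your own. Each camera call takes 0.05 s, during which the arm holds its last target. There are 200 camera calls.

## Task

The trial groove came out four clicks too shallow. With a fingertip against a wing of the fine-depth knob on top of the router, push the knob round clockwise (seen from above) by exactly four clicks from where it stands now, and leave it resting in that fourth click. Only push it, gently: do not pinch it or lean on the router, and leave the things lying on the bench where they are.

Things in the scene. Friction and masses are not known exactly. Their poses are not given: they have to be found in the camera images.
- router: Cordless plunge router standing on its round sole, fixed to the bench. Origin: centre of the underside of the sole (164 mm across); z up, -x its front, y to its left. Grey motor 80 mm across up to z 225 mm, black battery pack behind it (x 60 to 105, y -37 to 37, z 104 to 216 mm), a round handle to each side (y to +-135 mm, z 103 to 147 mm). The fine-depth knob stands above all the rest, over the left column, its upright axis at x 0, y +55 mm in this frame.
- adjuster: Black round tower of the depth adjuster, carrying the knob, 48 mm across, its top 233 mm above the bench; a small index tab stands 35 mm out from the axis, 10 mm below the wings. Origin on the knob's axis, 200 mm above the bench, z up; -x points to the index tab. The tab may point any way.
- knob (a joint): Turn of the knob, rad; grows clockwise seen from above; 0 as it stands at the start, in a click. A click each 0.314 rad (18 degrees), 20 a turn; end stops past 7 clicks either way. A sprung ball pulls it into the nearest click from up to half a click off. Leaving a click takes 0.15 N m (5 to 6 N, 27 mm out); past the crest it jumps into the next click and stays.
- knob_top (a point): Centre of the knob's top, on its axis, 265 mm above the bench. The knob is a grey bar of two equal wings, 72 mm from tip to tip, 13 mm thick with round ends and upright flanks 22 mm tall (from 9 to 31 mm above the underside of the knob, so 243 to 265 mm above the bench), on a hub 24 mm across and above a round metal skirt 55 mm across whose top lies 241 mm above the bench. Beside the skirt the space is free down to 235 mm above the bench all round.
- knob_pointer (a point): Point on top of one wing, 30 mm out from the axis, on the dark pointer line that only this wing bears; the other wing points the opposite way. It turns with the knob; at the start it lies above the index tab. Only its place matters, not its axes.
- test_strip: Bystander: wooden trial piece with a groove along its top, 160 x 45 x 18 mm; origin at the centre of its underside, x along it.
- collet_wrench: Bystander: flat steel spanner, 170 mm long, 8 mm thick; origin at the middle of its underside, x along it towards the jaws.
- guide_bush: Bystander: brass ring 52 mm across, 12 mm high; origin at the centre of its underside.
- screw_jar: Bystander: clear jar with a steel lid, 64 mm across, 85 mm high; origin at the centre of its underside.

How it is judged:
At the end, for the whole second after the job is handed in: The knob is at rest four clicks (72 degrees, within a third of a click) clockwise of where it started, seen from above (value of joint knob between 1.147 and 1.367 rad and velocity of joint knob between -0.05 and 0.05 rad/s); the robot touches nothing.
It fails at once if the fingers bear on the router or its knob with more than 25 N: pinched, forced or leant on (contact force between the fingers and router above 25 N or contact force between the fingers and adjuster above 25 N).
It fails at once if the rest of the arm or hand bears on the router with more than 25 N (contact force between the arm and router above 25 N or contact force between the arm and adjuster above 25 N).
It fails at once if something lying on the bench is shifted or lifted by more than 15 mm (distance of any of test_strip, collet_wrench, guide_bush, screw_jar from where it was at the start of the episode above 0.015 m).
It also fails if it takes over 38 s, if anything falls off the work surface, if the arm or the gripper's body presses on something with over 40 N, if the wrist force passes 120 N, or if a joint passes its speed limit or range.

## Working session

There is one attempt and no reset: what is moved stays moved. The work goes in short steps, Python scripts to look and compute and a tool call to move; the robot and the scene stay as the last step left them, time stands still between calls to the robot, and variables do not carry over. Pictures are saved under pics/ and viewed, about 8 in all and at most 12, crops included, and the job is handed in when it is done.

Besides the shell and the picture viewer there is one more tool, called by a JSON object that holds its "op" and its "data", one argument or row to a line. arm_command: Moves the arm, as the interface text tells. Its arguments: {"type":"object","properties":{"series":{"type":"array","items":{"type":"array","items":{"type":"array","items":{"type":"number"}}}},"newtons":{"type":"number"}},"required":["series"]}

```bash
mkdir -p pics; ls
python3 - <<'E'
from rig import *
import cv2
s=state();print(s)
for n in ("scene","top"):
    p,d=snapshot(n);cv2.imwrite(f"pics/{n}0.png",p[:,:,::-1]);import numpy as np;np.save(f"pics/{n}0.npy",d)
    c=camera_model(n);print(c)
E
```

```text
pics
{'t': 0.0, 'qpos': array([ 1.29408186,  0.46940884, -0.04859564,  1.53373403,  0.02409444,
        1.14094811, -0.08230155]), 'dq': array([ 0.00064158, -0.00031956,  0.00065252,  0.00141605, -0.00135087,
       -0.00057347, -0.00043947]), 'effort': array([-5.40189594e-04, -5.07988286e+01, -8.12480506e-02, -2.36161476e+01,
       -6.15340588e-02,  3.80472920e-02,  1.67014032e-04]), 'ee_pos': array([ 0.16541373, -0.6537288 ,  0.18910447]), 'ee_rot': array([-1.53705437,  1.56888341,  1.85238201]), 'force': array([ 0.2657153 , -0.42932865,  0.88118248]), 'torque': array([-0.03187783, -0.0216097 ,  0.04814081]), 'finger_gap': 0.08705498985125214}
{'mtx': array([[489.15474917,   0.        , 312.25584879],
       [  0.        , 489.15474917, 241.36430839],
       [  0.        ,   0.        ,   1.        ]]), 'extrinsics': array([[ 0.63419921,  0.59874453, -0.48917926,  1.01616531],
       [ 0.77308066, -0.50067002,  0.38945582, -0.34645164],
       [-0.01173284, -0.62516759, -0.78040235,  0.90772232],
       [ 0.        ,  0.        ,  0.        ,  1.        ]])}
{'mtx': array([[602.84401071,   0.        , 314.25985904],
       [  0.        , 602.84401071, 238.76265108],
       [  0.        ,   0.        ,   1.        ]]), 'extrinsics': array([[ 0.00978209, -0.99654774,  0.0824434 ,  0.43898206],
       [-0.99990844, -0.0089774 ,  0.01012555,  0.0180544 ],
       [-0.00935047, -0.0825349 , -0.99654431,  1.31461924],
       [ 0.        ,  0.        ,  0.        ,  1.        ]])}
```

View pics/top0.png

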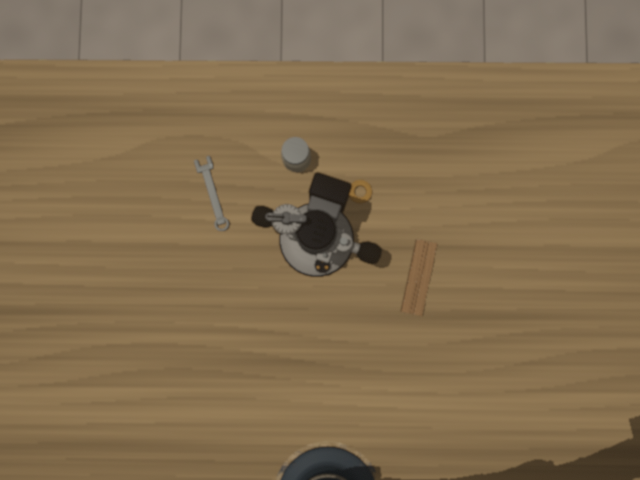

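View pics/scene0.png

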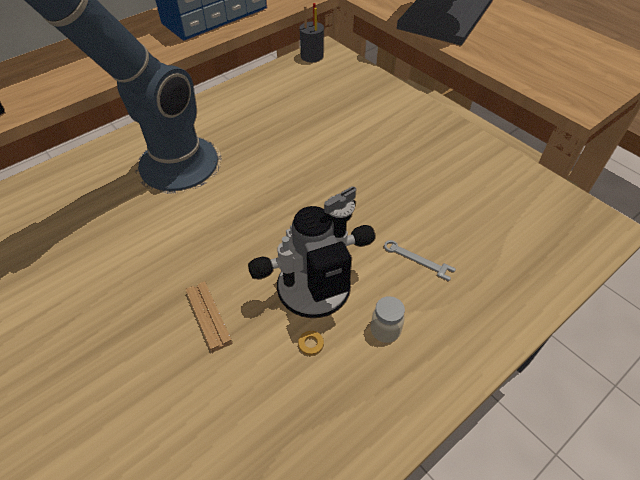

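The top view shows the knob at about (288, 217) with its bar nearly along image columns, the jar at (295, 153), wrench at (213, 195), bush at (361, 190) and strip at (419, 277). I'll measure the knob by its depth.

```bash
cat > h.py <<'E'
import numpy as np,cv2
def cloud(d,c):
    K=c["mtx"];v,u=np.mgrid[:d.shape[0],:d.shape[1]]
    P=np.stack([(u-K[0,2])/K[0,0]*d,(v-K[1,2])/K[1,1]*d,d],-1)
    E=c["extrinsics"];W=P@E[:3,:3].T+E[:3,3];W[d<=0]=np.nan
    return W
E
python3 - <<'E'
from rig import *
from h import *
for n in ("top","scene"):
    d=np.load(f"pics/{n}0.npy");W=cloud(d,camera_model(n))
    m=(W[...,2]>.254)&(W[...,2]<.275)&(W[...,0]>.3)&(W[...,0]<.7)&(abs(W[...,1])<.3)
    k,l,st,ce=cv2.connectedComponentsWithStats(m.astype(np.uint8))
    for i in range(1,k):
        if st[i,4]<15: continue
        p=W[l==i]; r=cv2.minAreaRect((p[:,:2]*1000).astype(np.float32))
        print(n,st[i],p.mean(0).round(4),np.median(p[:,2]),r)
p=cv2.imread("pics/top0.png")[185:285,235:395]
a=cv2.resize(p,None,fx=4.5,fy=4.5,interpolation=3)
cv2.imwrite("pics/c1.png",a)
E
```

```text
top [266 211  41  13 348] [0.5636 0.079  0.2643] 0.264818979594459 ((564.41015625, 78.67219543457031), (21.758663177490234, 69.7501449584961), 6.24907922744751)
scene [324 186  33  24 341] [0.5664 0.0777 0.2631] 0.26434470663970555 ((565.18701171875, 79.85408020019531), (19.988489151000977, 71.87615966796875), 3.3830173015594482)
```

View pics/c1.png

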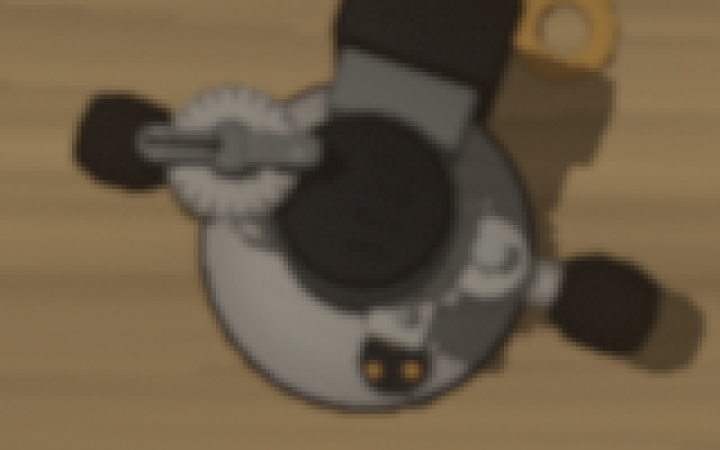

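The crop shows the pointer line on the left wing of the knob at c1 pixels (145–225, 142), i.e. +y, with the hub at (233, 145). Next I'll refine the hub and bar angle, and work out the tool axes.

```bash
cat >> h.py <<'E'
from scipy.spatial.transform import Rotation as Ro
def tool(s): return Ro.from_euler("xyz",s["ee_rot"]).as_matrix()
def bar(n,d,c):
    W=cloud(d,c);m=(W[...,2]>.258)&(W[...,2]<.272)&(abs(W[...,0]-.565)<.05)&(abs(W[...,1]-.079)<.05)
    p=W[m][:,:2];ctr=p.mean(0);w,V=np.linalg.eigh(np.cov(p.T));a=V[:,1];a=a*np.sign(a[1])
    t=(p-ctr)@a;b=(p-ctr)@[-a[1],a[0]]
    mid=ctr+a*(t.max()+t.min())/2
    print(n,len(p),"mid",mid.round(4),"ang",np.degrees(np.arctan2(a[1],a[0])).round(1),"len",np.ptp(t).round(4),"w",np.ptp(b).round(4))
E
python3 - <<'E'
from rig import *
from h import *
for n in ("top","scene"): bar(n,np.load(f"pics/{n}0.npy"),camera_model(n))
s=state();print(tool(s).round(3))
# router: sole centre from top ~ and handles
W=cloud(np.load("pics/top0.npy"),camera_model("top"))
m=(W[...,2]>.222)&(W[...,2]<.229)&(abs(W[...,0]-.55)<.1)&(abs(W[...,1])<.1)
p=(W[m][:,:2]*1000).astype(np.float32);print("motor",cv2.minEnclosingCircle(p),np.median(p,0))
print("handles",W[215,262],W[253,369], W[153,295])
E
```

```text
top 336 mid [0.5638 0.0787] ang 87.7 len 0.0704 w 0.0219
scene 289 mid [0.5659 0.0799] ang 87.9 len 0.0722 w 0.019
[[-0.     0.245 -0.969]
 [ 0.002 -0.969 -0.245]
 [-1.    -0.002  0.   ]]
motor ((575.9779663085938, 17.201826095581055), 65.96826934814453) [545.1699    26.025223]
handles [0.58093556 0.13215601 0.1490859 ] [ 0.50886195 -0.07646627  0.14675334] [0.718014   0.07207555 0.08771376]
```

```bash
cat >> h.py <<'E'
def Rz(a):
    a=np.radians(a);z=np.array([np.cos(a),np.sin(a),0]);x=np.array([0,0,-1.]);return np.stack([x,np.cross(z,x),z],1)
def plan(s,wps,n=10,v=.040,w=7.1,long=0):
    """rows towards way-points (x,y,z,angle of tool z), from the measured pose"""
    p=np.array(s["ee_pos"]);R=tool(s);rows=[];wps=[list(q) for q in wps]
    while len(rows)<n and wps:
        t=np.array(wps[0][:3]);d=t-p;L=np.linalg.norm(d);d=d*min(1,v/max(L,1e-9))
        r=Ro.from_matrix(R.T@Rz(wps[0][3])).as_rotvec(degrees=True);a=np.linalg.norm(r)
        r=r*min(1,w/max(a,1e-9))
        sh=np.round(R.T@d,4);r=np.round(r,2);rows.append([0]+sh.tolist()+r.tolist())
        p=p+R@sh;R=R@Ro.from_rotvec(r,degrees=True).as_matrix()
        if L<=v+1e-3 and (a<=w+.1 or len(wps)>1): wps.pop(0)
    print("end",p.round(4),"zang",np.degrees(np.arctan2(R[1,2],R[0,2])).round(1));print(str(rows).replace(" ",""))
E
cat > go.py <<'E'
from rig import *
from h import *
import sys
s=state();R=tool(s)
print(round(s["t"],2),s["ee_pos"].round(4),"zang",np.degrees(np.arctan2(R[1,2],R[0,2])).round(1),"F",s["force"].round(1),"q",s["qpos"].round(2),"gap",round(s["finger_gap"],4))
a=eval(sys.argv[1]);plan(s,a,**(eval(sys.argv[2]) if len(sys.argv)>2 else {}))
E
python3 go.py "[(.25,-.6,.33,-2.2),(.45,-.4,.34,-2.2),(.53,.11,.32,-2.2)]"
```

```text
0.1 [ 0.1654 -0.6538  0.1892] zang -165.8 F [ 0.4 -0.3  0. ] q [ 1.29  0.47 -0.05  1.53  0.02  1.14 -0.08] gap 0.0869
end [ 0.3912 -0.4588  0.337 ] zang -94.8
[[0,-0.0326,-0.0073,-0.022,-7.1,-0.01,0.0],[0,-0.0326,-0.0046,-0.0228,-7.1,-0.01,0.0],[0,-0.0326,-0.0017,-0.0231,-7.1,-0.01,0.0],[0,-0.0326,0.0012,-0.0232,-7.1,-0.01,0.0],[0,-0.0104,0.0013,-0.0073,-7.1,-0.01,0.0],[0,-0.0014,0.0033,-0.0398,-7.1,-0.01,0.0],[0,-0.0014,0.0082,-0.0391,-7.1,-0.01,0.0],[0,-0.0014,0.0129,-0.0378,-7.1,-0.01,0.0],[0,-0.0014,0.0175,-0.0359,-7.1,-0.01,0.0],[0,-0.0015,0.0218,-0.0335,-7.1,-0.01,0.0]]
```

{"op": "arm_command", "data": {
  "series": [
    [[0, -0.033, -0.007, -0.022, -7.1, 0, 0], [0, -0.033, -0.005, -0.023, -7.1, 0, 0], [0, -0.033, -0.002, -0.023, -7.1, 0, 0], [0, -0.033, 0.001, -0.023, -7.1, 0, 0], [0, -0.01, 0.001, -0.007, -7.1, 0, 0], [0, -0.001, 0.003, -0.04, -7.1, 0, 0], [0, -0.001, 0.008, -0.039, -7.1, 0, 0], [0, -0.001, 0.013, -0.038, -7.1, 0, 0], [0, -0.001, 0.017, -0.036, -7.1, 0, 0], [0, -0.001, 0.022, -0.033, -7.1, 0, 0]]
  ],
  "newtons": 20
}}

```text
t: 0.93
ee_pos: [0.3822, -0.4576, 0.3352]
ee_rot: [-2.181, 1.556, 2.451]
force: [0.6, -0.2, -0.3]
finger_gap: 0.0285
```

```bash
python3 go.py "[(.45,-.4,.34,-2.2),(.53,.11,.32,-2.2)]"
```

```text
0.93 [ 0.3822 -0.4576  0.3352] zang -94.6 F [ 0.6 -0.2 -0.3] q [ 1.1   0.29 -0.39  1.49  0.11  1.4   0.63] gap 0.0285
end [ 0.4933 -0.1236  0.3292] zang -23.6
[[0,-0.0023,0.0282,-0.0282,-7.1,-0.07,0.01],[0,-0.0023,0.0315,-0.0245,-7.1,-0.07,0.01],[0,-0.0005,0.0079,-0.0047,-7.1,-0.07,0.01],[0,0.0017,0.0173,-0.036,-7.1,-0.07,0.01],[0,0.0017,0.0216,-0.0336,-7.1,-0.08,0.01],[0,0.0016,0.0256,-0.0307,-7.1,-0.07,0.01],[0,0.0016,0.0292,-0.0273,-7.1,-0.08,0.01],[0,0.0016,0.0323,-0.0235,-7.1,-0.07,0.01],[0,0.0016,0.035,-0.0193,-7.1,-0.08,0.01],[0,0.0015,0.0371,-0.0148,-7.1,-0.07,0.01]]
```

{"op": "arm_command", "data": {
  "series": [
    [[0, -0.002, 0.028, -0.028, -7.1, 0, 0], [0, -0.002, 0.031, -0.025, -7.1, 0, 0], [0, 0, 0.008, -0.005, -7.1, 0, 0], [0, 0.001, 0.017, -0.036, -7.1, -0.1, 0], [0, 0.001, 0.022, -0.034, -7.1, -0.1, 0], [0, 0.001, 0.026, -0.031, -7.1, -0.1, 0], [0, 0.001, 0.029, -0.027, -7.1, -0.1, 0], [0, 0.001, 0.032, -0.024, -7.1, -0.1, 0], [0, 0.001, 0.035, -0.019, -7.1, -0.1, 0], [0, 0.001, 0.037, -0.015, -7.1, -0.1, 0]]
  ]
}}

```text
t: 1.77
ee_pos: [0.4944, -0.1121, 0.3289]
ee_rot: [3.001, 1.562, 2.6]
force: [1.9, 0.2, 0.1]
finger_gap: 0.0001
```

```bash
python3 go.py "[(.53,.11,.32,-2.2)]"
```

```text
1.77 [ 0.4944 -0.1121  0.3289] zang -23.0 F [1.9 0.2 0.1] q [ 0.82  0.17 -0.77  1.68  0.11  1.35  1.2 ] gap 0.0001
end [0.53 0.11 0.32] zang -2.2
[[0,0.0017,0.0388,-0.0096,-7.1,-0.16,-0.05],[0,0.0017,0.0397,-0.0047,-7.1,-0.16,-0.06],[0,0.0016,0.04,0.0003,-6.57,-0.16,-0.05],[0,0.0016,0.0397,0.0048,0.0,0.0,-0.0],[0,0.0016,0.0397,0.0048,0.0,0.0,-0.0],[0,0.0009,0.0248,0.003,0.0,0.0,-0.0]]
```

{"op": "arm_command", "data": {
  "series": [
    [[0, 0.001, 0.038, -0.01, -7.1, -0.1, 0], [0, 0.001, 0.039, -0.005, -7.1, -0.1, 0], [0, 0.001, 0.039, 0, -6.5, -0.1, 0], [0, 0.001, 0.039, 0.005, 0, 0, 0], [0, 0.001, 0.038, 0.005, 0, 0, 0], [0, 0.001, 0.02, 0.003, 0, 0, 0], [0, 0, 0, 0, 0, 0, 0]]
  ]
}}

```text
t: 2.35
ee_pos: [0.5231, 0.1206, 0.3219]
ee_rot: [2.278, 1.565, 2.264]
force: [-0.3, -0.3, -0.7]
finger_gap: 0.0008
```

```bash
python3 go.py "[(.534,.113,.249,-2.2)]" "dict(v=.02)"
python3 - <<'E'
from rig import *
from h import *
c=camera_model("wrist");p,d=snapshot("wrist");cv2.imwrite("pics/w1.png",p[:,:,::-1])
bar("wrist",d,c)
E
```

```text
2.35 [0.5231 0.1206 0.3219] zang -0.8 F [-0.3 -0.3 -0.7] q [ 0.46  0.27 -0.94  1.63  0.21  1.36  1.05] gap 0.0008
end [0.534 0.113 0.249] zang -2.2
[[0,0.0197,-0.0021,0.0031,1.41,-0.24,-0.27],[0,0.0197,-0.0019,0.003,-0.0,0.0,-0.0],[0,0.0197,-0.002,0.003,-0.0,0.0,-0.0],[0,0.0138,-0.0014,0.0021,-0.0,0.0,-0.0]]
wrist 900 mid [0.5601 0.0736] ang 89.2 len 0.0599 w 0.0128
```

View pics/w1.png

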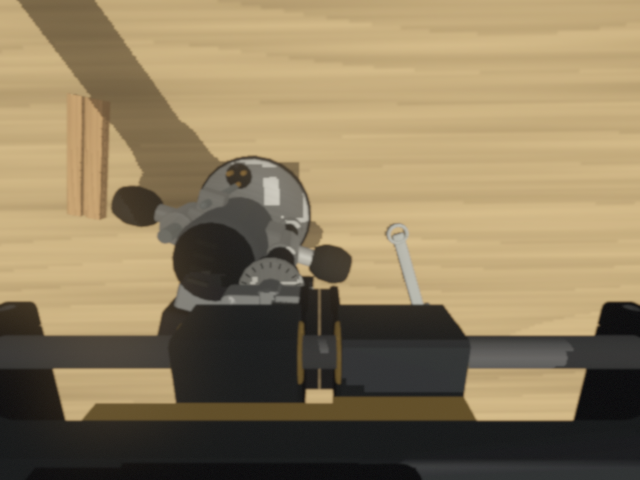

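The wrist view shows the shut fingertips at (320, 340), right of and in front of the knob at (268, 295), with nothing beneath them at that height. I'll lower them beside the wing.

{"op": "arm_command", "data": {
  "series": [
    [[0, 0.02, -0.002, 0.003, 1.4, -0.2, -0.3], [0, 0.02, -0.002, 0.003, 0, 0, 0], [0, 0.02, -0.002, 0.003, 0, 0, 0], [0, 0.013, -0.001, 0.002, 0, 0, 0], [0, 0, 0, 0, 0, 0, 0]]
  ]
}}

```text
t: 2.82
ee_pos: [0.5349, 0.1038, 0.246]
ee_rot: [-1.511, 1.563, -1.56]
force: [-0.0, 0.3, 0.2]
finger_gap: 0.0005
```

```bash
python3 go.py "[(.549,.113,.249,-2.2)]" "dict(v=.004)"
python3 - <<'E'
from rig import *
from h import *
p,d=snapshot("top");bar("top",d,camera_model("top"))
cv2.imwrite("pics/t2.png",cv2.resize(p[185:265,235:345,::-1],None,fx=6,fy=6,interpolation=3))
E
```

```text
2.82 [0.5349 0.1038 0.246 ] zang -2.8 F [-0.   0.3  0.2] q [ 0.44  0.33 -0.9   1.73  0.28  1.21  0.99] gap 0.0005
end [0.549 0.113 0.249] zang -2.2
[[0,-0.0007,0.0023,0.0032,-0.56,0.02,0.44],[0,-0.0007,0.0023,0.0032,0.0,0.0,-0.0],[0,-0.0007,0.0023,0.0032,0.0,0.0,-0.0],[0,-0.0007,0.0022,0.0032,0.0,0.0,-0.0],[0,-0.0002,0.0006,0.001,0.0,0.0,-0.0]]h.py:11: RuntimeWarning: Mean of empty slice.
  p=W[m][:,:2];ctr=p.mean(0);w,V=np.linalg.eigh(np.cov(p.T));a=V[:,1];a=a*np.sign(a[1])
  ret = um.true_divide(
  avg = a.mean(axis, **keepdims_kw)
h.py:11: RuntimeWarning: Degrees of freedom <= 0 for slice
  p=W[m][:,:2];ctr=p.mean(0);w,V=np.linalg.eigh(np.cov(p.T));a=V[:,1];a=a*np.sign(a[1])
  c *= np.true_divide(1, fact)
  c *= np.true_divide(1, fact)
Traceback (most recent call last):
  File "h.py", line 13, in bar
    mid=ctr+a*(t.max()+t.min())/2
               ~~~~~^^
ValueError: zero-size array to reduction operation maximum which has no identity
```

{"op": "arm_command", "data": {
  "series": [
    [[0, -0.001, 0.003, 0.003, -0.5, 0, 0.4], [0, -0.001, 0.003, 0.003, 0, 0, 0], [0, -0.001, 0.003, 0.003, 0, 0, 0], [0, 0, 0, 0, 0, 0, 0]]
  ]
}}

```text
t: 3.2
ee_pos: [0.5473, 0.1108, 0.2535]
ee_rot: [0.001, 1.565, -0.043]
force: [0.7, 0.7, 0.6]
finger_gap: 0.0003
```

```bash
cat > see.py <<'E'
from rig import *
from h import *
import sys
p,d=snapshot("scene");c=camera_model("scene");W=cloud(d,c)
g=p.astype(int);m=(W[...,2]>.258)&(W[...,2]<.268)&(np.hypot(W[...,0]-.565,W[...,1]-.079)<.042)&(p.min(-1)>60)
v,u=np.nonzero(m);q=W[m][:,:2];w,V=np.linalg.eigh(np.cov(q.T));a=V[:,1]
print("bar pts",len(q),"ang",np.degrees(np.arctan2(a[1],a[0])).round(1)%180,"mean",q.mean(0).round(4))
if len(sys.argv)>1: cv2.imwrite(sys.argv[1],cv2.resize(p[150:240,285:405,::-1],None,fx=5,fy=5,interpolation=3))
E
python3 see.py pics/s2.png;python3 go.py "[(.551,.112,.249,-2.2)]" "dict(v=.003)"
```

```text
bar pts 84 ang 87.4 mean [0.5665 0.0783]
3.25 [0.5471 0.1107 0.2535] zang -2.5 F [ 0.6 -0.   1.3] q [ 0.43  0.35 -0.9   1.7   0.29  1.23  0.98] gap 0.0006
end [0.551  0.1119 0.2492] zang -2.2
[[0,0.0022,0.0007,0.0019,-0.32,0.34,0.01],[0,0.0022,0.0007,0.0019,-0.0,0.0,0.0]]
```

View pics/s2.png

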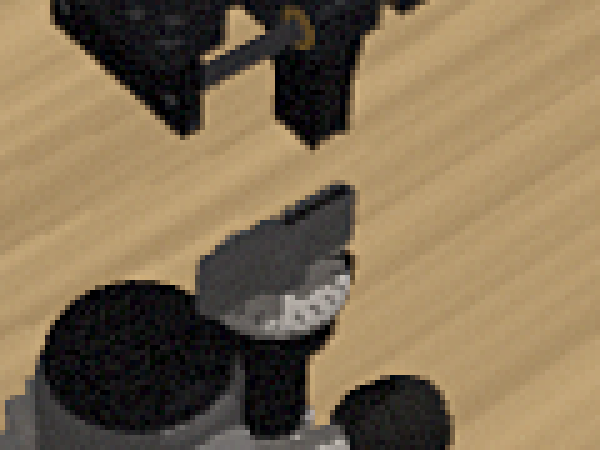

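The crop shows the grey bar with the pointer line at (320, 205) and the fingertip ending at (313, 148), above and behind it with a visible gap. That is farther off than I expected, so I'll check by projecting the TCP and reading the depth.

Run:
```python
from rig import *
from h import *
s=state();print(s["t"],s["ee_pos"],s["qpos"].round(3))
c=camera_model("scene");E=c["extrinsics"]
def pr(P):
    q=E[:3,:3].T@(np.array(P)-E[:3,3]);q=c["mtx"]@q/q[2];return q[:2].round(1)
R=tool(s)
for t in ([0,0,0],[0,.015,.0095],[0,.015,-.0095],[0,-.015,.0095],[0,-.015,-.0095]): print(t,pr(s["ee_pos"]+R@t))
print("wing tip",pr([.566,.115,.265]),"hub",pr([.565,.079,.265]))
p,d=snapshot("scene");W=cloud(d,c)
for uv in ((347,178),(347,172),(352,172),(342,168),(352,190)): print(uv,W[uv[1],uv[0]].round(4))
cv2.imwrite("pics/s3.png",p[60:300,190:510,::-1].repeat(2,0).repeat(2,1))
```

```text
3.25 [0.54708541 0.11068756 0.25354059] [ 0.429  0.348 -0.904  1.699  0.291  1.23   0.984]
[0, 0, 0] [346.1 187.7]
[0, 0.015, 0.0095] [355.5 187. ]
[0, 0.015, -0.0095] [349.1 181.4]
[0, -0.015, 0.0095] [343.1 194. ]
[0, -0.015, -0.0095] [336.7 188.3]
wing tip [355.  187.8] hub [340.  196.6]
(347, 178) [0.5577 0.1011 0.2923]
(347, 172) [0.5571 0.1007 0.3068]
(352, 172) [0.5569 0.1134 0.2989]
(342, 168) [0.5414 0.103  0.3039]
(352, 190) [0.567  0.1065 0.2655]
```

View pics/s3.png

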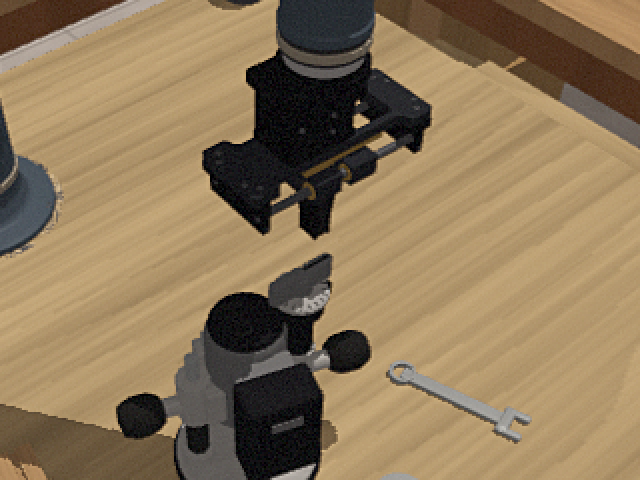

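Run:
```python
from rig import *
from h import *
c=camera_model("scene");p,d=snapshot("scene");W=cloud(d,c)
for v in range(168,192,2): print(v,[(W[v,u,2]*1000).round() for u in range(338,360,2)])
print(W[176,338:356,:2].round(3).tolist()); print(p[182,344:352].tolist())
c=camera_model("wrist");p,d=snapshot("wrist");W=cloud(d,c);print(c["extrinsics"].round(3),c["mtx"][0])
for v in range(280,410,8): print(v,[W[v,u].round(3).tolist() for u in (305,312,330)])
```

```text
168 [np.float64(1.0), np.float64(301.0), np.float64(306.0), np.float64(310.0), np.float64(315.0), np.float64(315.0), np.float64(310.0), np.float64(307.0), np.float64(305.0), np.float64(1.0), np.float64(0.0)]
170 [np.float64(2.0), np.float64(298.0), np.float64(301.0), np.float64(305.0), np.float64(310.0), np.float64(310.0), np.float64(306.0), np.float64(303.0), np.float64(303.0), np.float64(-0.0), np.float64(1.0)]
172 [np.float64(-0.0), np.float64(290.0), np.float64(295.0), np.float64(301.0), np.float64(303.0), np.float64(305.0), np.float64(303.0), np.float64(296.0), np.float64(295.0), np.float64(4.0), np.float64(3.0)]
174 [np.float64(3.0), np.float64(4.0), np.float64(292.0), np.float64(296.0), np.float64(298.0), np.float64(299.0), np.float64(295.0), np.float64(293.0), np.float64(291.0), np.float64(2.0), np.float64(0.0)]
176 [np.float64(1.0), np.float64(4.0), np.float64(-3.0), np.float64(289.0), np.float64(295.0), np.float64(295.0), np.float64(288.0), np.float64(286.0), np.float64(1.0), np.float64(1.0), np.float64(2.0)]
178 [np.float64(4.0), np.float64(-0.0), np.float64(0.0), np.float
[... 2454 characters left out ...]
3, 0.109, 0.366], [0.513, 0.114, 0.367]]
344 [[0.514, 0.108, 0.369], [0.514, 0.109, 0.369], [0.514, 0.114, 0.37]]
352 [[0.516, 0.108, 0.369], [0.515, 0.109, 0.37], [0.515, 0.114, 0.371]]
360 [[0.517, 0.108, 0.371], [0.517, 0.109, 0.371], [0.517, 0.113, 0.371]]
368 [[0.521, 0.107, 0.368], [0.52, 0.109, 0.37], [0.52, 0.113, 0.37]]
376 [[0.55, 0.104, 0.332], [0.55, 0.107, 0.332], [0.55, 0.113, 0.333]]
384 [[0.553, 0.104, 0.334], [0.554, 0.107, 0.333], [0.554, 0.113, 0.332]]
392 [[0.557, 0.104, 0.333], [0.828, 0.087, -0.001], [0.831, 0.113, -0.003]]
400 [[0.842, 0.076, -0.001], [0.844, 0.086, -0.002], [0.844, 0.113, -0.001]]
408 [[0.523, 0.108, 0.38], [0.522, 0.109, 0.381], [0.523, 0.113, 0.38]]
```

Both cameras put the visible fingertips at z of about 0.285, while the reported TCP is at 0.2535. A gentle forward probe will show which is true: contact is due at a TCP x of about 0.549.

{"op": "arm_command", "data": {
  "series": [
    [[0, 0.001, 0, 0.002, 0, 0.3, 0], [0, 0, 0, 0.002, 0, 0, 0], [0, 0, 0, 0.002, 0, 0, 0], [0, 0, 0, 0.002, 0, 0, 0], [0, 0, 0, 0, 0, 0, 0]]
  ]
}}

```text
t: 3.82
ee_pos: [0.5546, 0.1099, 0.2516]
ee_rot: [-2.265, 1.569, -2.309]
force: [-0.7, -0.4, -0.1]
finger_gap: 0.0007
```

```bash
python3 see.py;python3 go.py "[(.545,.112,.249,-2.2)]" "dict(v=.003)"
```

```text
bar pts 78 ang 86.8 mean [0.5663 0.079 ]
3.87 [0.5544 0.1099 0.2516] zang -2.5 F [ 0.1  0.5 -0.7] q [ 0.42  0.37 -0.9   1.68  0.3   1.24  0.98] gap 0.0004
end [0.5458 0.1118 0.2492] zang -2.2
[[0,0.0008,0.0005,-0.0029,-0.28,-0.09,0.1],[0,0.0008,0.0005,-0.0029,-0.0,-0.0,0.0],[0,0.0008,0.0005,-0.0029,-0.0,-0.0,0.0]]
```

There was no force and the bar did not move, so the cameras are right: the real tips sit about 31 mm behind the reported TCP with the gripper shut. I'll back off and go down about 33 mm further.

{"op": "arm_command", "data": {
  "series": [
    [[0, 0, 0, -0.006, 0, 0, 0], [0, 0, 0.001, -0.006, 0, 0, 0], [0, 0, 0, -0.001, 0, 0, 0], [0, 0.008, 0, 0, 0, 0, 0], [0, 0.008, 0, 0, 0, 0, 0], [0, 0.008, 0, 0, 0, 0, 0], [0, 0.004, 0, 0, 0, 0, 0], [0, 0, 0, 0, 0, 0, 0]]
  ]
}}

```text
t: 4.53
ee_pos: [0.5388, 0.1115, 0.2202]
ee_rot: [-2.299, 1.567, -2.342]
force: [0.2, -0.2, 0.3]
finger_gap: 0.0003
```

```bash
cat > tip.py <<'E'
from rig import *
from h import *
s=state();t=s["ee_pos"]
for n in ("scene","wrist"):
    c=camera_model(n);p,d=snapshot(n);W=cloud(d,c)
    m=(abs(W[...,0]-t[0])<.022)&(abs(W[...,1]-t[1])<.022)&(W[...,2]>t[2]+.01)&(W[...,2]<t[2]+.06)&(p.max(-1)<55)
    q=W[m]; 
    if len(q): print(n,len(q),"min",np.percentile(q,2,0).round(4),"max",np.percentile(q,98,0).round(4))
E
python3 tip.py; python3 see.py;python3 go.py "[(.546,.112,.217,-2.2)]" "dict(v=.003)"
```

```text
scene 129 min [0.5291 0.1012 0.255 ] max [0.5514 0.1177 0.2795]
wrist 1027 min [0.5278 0.1028 0.2526] max [0.5396 0.1195 0.2796]
bar pts 93 ang 87.3 mean [0.5668 0.079 ]
4.68 [0.5396 0.1119 0.2216] zang -2.5 F [-0.3  0.1 -0.1] q [ 0.42  0.37 -0.9   1.75  0.31  1.17  0.96] gap 0.0006
end [0.546 0.112 0.217] zang -2.2
[[0,0.0017,0.0002,0.0024,-0.25,-0.04,0.12],[0,0.0017,0.0001,0.0024,-0.0,0.0,0.0],[0,0.0012,0.0001,0.0016,-0.0,0.0,0.0]]
```

```bash
cat > orb.py <<'E'
from rig import *
from h import *
import sys
C=np.array([.565,.079]);A0=87.7;T=16.5;Rr=31
s=state();R=tool(s);n=R[:2,2];n=n/np.linalg.norm(n);u=np.array([-n[1],n[0]])
rel=(s["ee_pos"][:2]-C)*1000;F=s["force"][:2]
za=np.degrees(np.arctan2(n[1],n[0]))
print("t",round(s["t"],2),"pos",s["ee_pos"].round(4),"tool theta",(A0-90-za).round(1),"radial",(rel@u).round(1),"tang",(rel@n).round(1),"F along push",(F@n).round(1),"Fz",s["force"][2].round(1),"q",s["qpos"].round(2))
w=[]
for th in eval(sys.argv[1]):
    f=np.radians(A0-th);uu=np.array([np.cos(f),np.sin(f)]);nn=np.array([uu[1],-uu[0]])
    w.append([*(C+(Rr*uu-T*nn)/1000),.219,A0-th-90])
plan(s,w,v=.005)
E
python3 orb.py "[-6,-2,0,2,4,6,8]"
```

```text
t 4.68 pos [0.5396 0.1119 0.2216] tool theta 0.2 radial 31.7 tang -26.8 F along push -0.3 Fz -0.1 q [ 0.42  0.37 -0.9   1.75  0.31  1.17  0.96]
end [0.5543 0.1125 0.219 ] zang -10.3
[[0,0.0016,-0.0017,0.0044,-6.15,-0.04,0.12],[0,0.001,-0.0013,0.0026,-0.0,-0.0,0.0],[0,-0.0,0.0011,0.0022,4.0,-0.0,0.0],[0,-0.0,0.0006,0.0011,2.0,-0.0,0.0],[0,-0.0,0.0005,0.0011,2.0,-0.0,0.0],[0,-0.0,0.0006,0.001,2.0,-0.0,0.0],[0,-0.0,0.0005,0.0011,2.0,-0.0,0.0],[0,-0.0,0.0006,0.0011,2.0,-0.0,0.0]]
```

{"op": "arm_command", "data": {
  "series": [
    [[0, 0.001, 0, 0.003, 0, 0, 0], [0, 0.001, 0, 0.003, 0, 0, 0], [0, 0, 0, 0.002, 0, 0, 0], [0, 0, 0, 0.001, 0, 0, 0], [0, 0, 0, 0.001, 0, 0, 0], [0, 0, 0.0005, 0.001, 2, 0, 0], [0, 0, 0.0005, 0.001, 2, 0, 0]]
  ]
}}

```text
t: 5.27
ee_pos: [0.5484, 0.1127, 0.2202]
ee_rot: [-2.629, 1.559, -2.744]
force: [-4.6, -0.8, 3.0]
finger_gap: 0.0006
```

```bash
python3 see.py; python3 orb.py "range(6,26,2)"
```

```text
bar pts 99 ang 85.7 mean [0.5659 0.0812]
t 5.32 pos [0.5485 0.1127 0.2202] tool theta 4.3 radial 31.5 tang -20.3 F along push -5.1 Fz 2.1 q [ 0.39  0.38 -0.87  1.73  0.31  1.19  0.89]
end [0.5639 0.1142 0.219 ] zang -26.3
[[0,0.0011,-0.0001,0.0047,1.67,-0.56,0.34],[0,0.0,0.0006,0.0011,2.0,0.0,-0.0],[0,0.0,0.0006,0.0011,2.0,0.0,-0.0],[0,0.0,0.0005,0.0011,2.0,0.0,-0.0],[0,0.0,0.0006,0.0011,2.0,0.0,-0.0],[0,0.0,0.0005,0.0011,2.0,0.0,-0.0],[0,0.0,0.0006,0.0011,2.0,0.0,-0.0],[0,0.0,0.0005,0.0011,2.0,0.0,-0.0],[0,0.0,0.0006,0.0011,2.0,0.0,-0.0],[0,0.0,0.0006,0.001,2.0,0.0,-0.0]]
```

Contact made: about 5 N along the push, and the bar is giving slightly. Now I'll follow the arc.

{"op": "arm_command", "data": {
  "series": [
    [[0, 0, 0.0005, 0.002, 1, 0, 0], [0, 0, 0.0005, 0.002, 1, 0, 0], [0, 0, 0.0005, 0.002, 1.5, 0, 0], [0, 0, 0.0005, 0.0015, 2, 0, 0]]
  ]
}}

```text
t: 5.65
ee_pos: [0.549, 0.1135, 0.2202]
ee_rot: [-2.571, 1.543, -2.783]
force: [-6.0, 0.0, 4.0]
finger_gap: 0.0005
```

```bash
python3 see.py; python3 orb.py "range(14,30,2)"
```

```text
bar pts 93 ang 86.7 mean [0.5664 0.0809]
t 5.7 pos [0.549  0.1135 0.2202] tool theta 9.9 radial 30.4 tang -22.9 F along push -7.4 Fz 3.6 q [ 0.37  0.39 -0.85  1.72  0.31  1.2   0.8 ]
end [0.5664 0.1141 0.219 ] zang -30.3
[[0,0.0006,0.001,0.0049,4.1,-1.29,0.9],[0,0.0005,0.001,0.0037,0.01,-0.0,0.0],[0,-0.0,0.0006,0.0011,2.0,-0.0,0.0],[0,-0.0,0.0005,0.0011,2.0,-0.0,0.0],[0,-0.0,0.0006,0.0011,2.0,-0.0,0.0],[0,-0.0,0.0005,0.0011,2.0,-0.0,0.0],[0,-0.0,0.0006,0.0011,2.0,-0.0,0.0],[0,-0.0,0.0005,0.0011,2.0,-0.0,0.0],[0,-0.0,0.0006,0.001,2.0,-0.0,0.0]]
```

7 N has not turned it and there is an upward force component, so I need a look.

```bash
python3 tip.py
python3 - <<'E'
from rig import *
from h import *
p,_=snapshot("scene");q,_=snapshot("wrist")
a=cv2.resize(p[140:230,295:395],(500,450),interpolation=3);b=cv2.resize(q[230:360,240:340],(300,390),interpolation=3)
b=cv2.copyMakeBorder(b,0,60,0,0,0);b=np.clip(b.astype(int)*1.6,0,255).astype(np.uint8);a=np.clip(a.astype(int)*1.6,0,255).astype(np.uint8)
cv2.imwrite("pics/s4.png",np.hstack([a,b])[:,:,::-1])
E
```

```text
scene 129 min [0.5385 0.0937 0.2506] max [0.5687 0.118  0.2796]
wrist 1051 min [0.5379 0.1071 0.2533] max [0.5513 0.1231 0.2795]
```

View pics/s4.png

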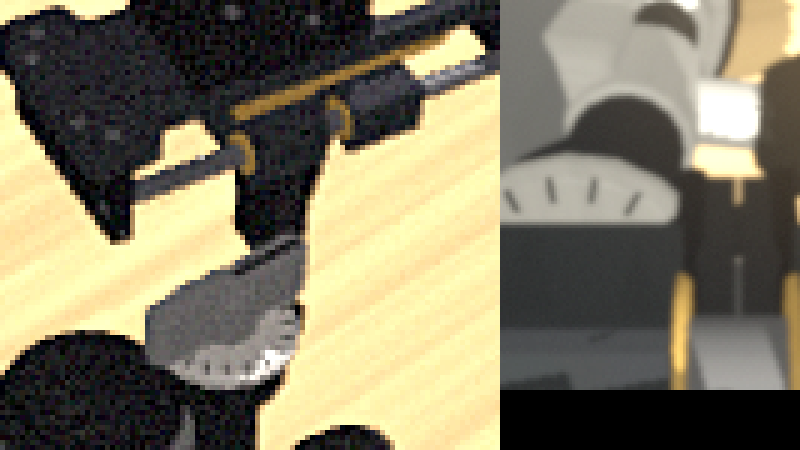

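The left half shows the tip behind the outer part of the pointer wing at (275, 240). The contact is good, but the tool has turned ahead of the bar and holds some vertical friction load. I'll ease up slightly, square the tool up, and push a bit further.

{"op": "arm_command", "data": {
  "series": [
    [[0, -0.002, 0, -0.002, -4, 1, -0.5], [0, -0.001, 0, 0, -3, 0.5, -0.4], [0, 0, 0, 0.002, 0, 0, 0], [0, 0, 0, 0.003, 0, 0, 0], [0, 0, 0, 0.003, 0, 0, 0]]
  ]
}}

```text
t: 6.32
ee_pos: [0.5507, 0.1135, 0.2226]
ee_rot: [-2.696, 1.503, -2.776]
force: [0.6, -0.0, 0.7]
finger_gap: 0.0003
```

```bash
python3 see.py; python3 orb.py "range(14,30,2)"
```

```text
bar pts 110 ang 73.8 mean [0.5658 0.0799]
t 6.37 pos [0.5518 0.1133 0.2225] tool theta 2.3 radial 33.2 tang -15.9 F along push 1.0 Fz 1.0 q [ 0.36  0.42 -0.87  1.68  0.33  1.26  0.91]
end [0.5664 0.1141 0.219 ] zang -30.3
[[0,0.0022,0.0004,0.0044,6.76,-1.86,1.14],[0,0.001,0.0004,0.0018,4.97,-1.36,0.84],[0,0.0,0.0006,0.0011,2.0,-0.0,0.0],[0,0.0,0.0005,0.001,2.0,-0.0,0.0],[0,0.0,0.0006,0.0011,2.0,-0.0,0.0],[0,0.0,0.0005,0.0011,2.0,-0.0,0.0],[0,0.0,0.0006,0.0011,2.0,-0.0,0.0],[0,0.0,0.0006,0.0011,2.0,-0.0,0.0],[0,0.0,0.0005,0.0011,2.0,-0.0,0.0]]
```

First click done (the bar jumped clockwise and the force is gone). Next I'll straighten the tool and follow up to the wing.

{"op": "arm_command", "data": {
  "series": [
    [[0, 0.001, 0.001, 0.001, 6, -1.8, 1.1], [0, 0.001, 0.001, 0.001, 5, -1.3, 0.8], [0, 0, 0, 0, 2, 0, 0], [0, 0, 0, 0, 0, 0, 0]]
  ]
}}

```text
t: 6.7
ee_pos: [0.5584, 0.1156, 0.2202]
ee_rot: [0.852, 1.562, 0.532]
force: [-1.3, 1.2, 0.5]
finger_gap: 0.0005
```

```bash
python3 see.py; python3 orb.py "range(16,30,2)"
```

```text
bar pts 116 ang 70.8 mean [0.567 0.081]
t 6.75 pos [0.5583 0.1156 0.2202] tool theta 15.9 radial 32.7 tang -17.8 F along push -1.6 Fz -0.7 q [ 0.36  0.38 -0.82  1.72  0.3   1.16  0.7 ]
end [0.5664 0.1141 0.219 ] zang -30.3
[[0,0.0012,-0.0016,0.0013,0.07,0.34,-0.38],[0,-0.0,0.0005,0.0011,2.0,-0.0,-0.0],[0,-0.0,0.0006,0.0011,2.0,-0.0,-0.0],[0,-0.0,0.0005,0.0011,2.0,-0.0,-0.0],[0,-0.0,0.0006,0.0011,2.0,-0.0,-0.0],[0,-0.0,0.0005,0.0011,2.0,-0.0,-0.0],[0,-0.0,0.0006,0.001,2.0,-0.0,-0.0]]
```

{"op": "arm_command", "data": {
  "series": [
    [[0, 0, 0, 0.002, 1, 0, 0], [0, 0, 0, 0.003, 1, 0, 0], [0, 0, 0.0005, 0.003, 1, 0, 0], [0, 0, 0.0005, 0.003, 1, 0, 0]]
  ]
}}

```text
t: 7.08
ee_pos: [0.5612, 0.1159, 0.2201]
ee_rot: [3.087, 1.56, 2.701]
force: [-2.3, 0.4, 1.1]
finger_gap: 0.0005
```

```bash
python3 see.py; python3 orb.py "range(30,44,2)"
```

```text
bar pts 120 ang 64.7 mean [0.5662 0.0794]
t 7.13 pos [0.5629 0.1156 0.2201] tool theta 19.9 radial 33.1 tang -15.8 F along push 0.7 Fz -0.3 q [ 0.34  0.39 -0.81  1.7   0.29  1.18  0.64]
end [0.5749 0.1127 0.219 ] zang -44.3
[[0,0.001,0.0003,0.0049,7.09,-0.33,-0.06],[0,0.0,0.0005,0.0012,5.02,-0.14,-0.02],[0,0.0,0.0006,0.0011,2.0,0.0,-0.0],[0,0.0,0.0005,0.0011,2.0,0.0,-0.0],[0,0.0,0.0006,0.0011,2.0,0.0,-0.0],[0,0.0,0.0005,0.0011,2.0,0.0,-0.0],[0,0.0,0.0006,0.0011,2.0,0.0,-0.0]]
```

{"op": "arm_command", "data": {
  "series": [
    [[0, 0, 0.001, 0.002, 6, -0.3, 0], [0, 0, 0.001, 0.002, 5, 0, 0], [0, 0, 0, 0, 2, 0, 0], [0, 0, 0, 0, 0, 0, 0]]
  ]
}}

```text
t: 7.47
ee_pos: [0.5694, 0.1159, 0.2201]
ee_rot: [2.158, 1.566, 1.535]
force: [-3.3, 1.0, 1.0]
finger_gap: 0.0007
```

```bash
python3 see.py; python3 orb.py "range(34,46,2)"
```

```text
bar pts 117 ang 51.6 mean [0.5654 0.0766]
t 7.52 pos [0.5694 0.116  0.22  ] tool theta 33.3 radial 32.6 tang -18.0 F along push -3.1 Fz 0.5 q [ 0.3   0.38 -0.75  1.7   0.28  1.17  0.43]
end [0.5761 0.1124 0.219 ] zang -46.3
[[0,0.001,-0.0014,0.0018,0.66,-0.14,-0.21],[0,0.0,0.0005,0.0011,2.0,-0.0,-0.0],[0,0.0,0.0006,0.0011,2.0,-0.0,-0.0],[0,0.0,0.0005,0.0011,2.0,-0.0,-0.0],[0,0.0,0.0006,0.0011,2.0,-0.0,-0.0],[0,0.0,0.0006,0.0011,2.0,-0.0,0.0]]
```

Two clicks (36°) confirmed; the third follows the same way.

{"op": "arm_command", "data": {
  "series": [
    [[0, 0, 0, 0.002, 1, 0, 0], [0, 0, 0, 0.003, 1, 0, 0], [0, 0, 0.0005, 0.003, 1, 0, 0], [0, 0, 0.0005, 0.003, 1, 0, 0]]
  ]
}}

```text
t: 7.85
ee_pos: [0.572, 0.1155, 0.2199]
ee_rot: [-3.055, 1.554, 2.541]
force: [-2.3, 0.5, -0.2]
finger_gap: 0.0005
```

```bash
python3 see.py; python3 orb.py "range(50,60,2)"
```

```text
bar pts 98 ang 45.4 mean [0.5677 0.0787]
t 7.9 pos [0.5735 0.1148 0.2199] tool theta 37.1 radial 33.1 tang -16.2 F along push 1.3 Fz -0.0 q [ 0.29  0.39 -0.74  1.68  0.27  1.18  0.37]
end [0.5837 0.1087 0.219 ] zang -60.3
[[0,0.0006,0.0006,0.0049,7.09,-0.45,0.05],[0,0.0003,0.0005,0.0021,5.78,-0.37,0.04],[0,-0.0001,0.0005,0.0011,2.0,0.0,-0.0],[0,0.0,0.0006,0.001,2.0,0.0,-0.0],[0,0.0,0.0005,0.0011,2.0,0.0,-0.0],[0,0.0001,0.0006,0.0011,2.0,0.0,-0.0]]
```

{"op": "arm_command", "data": {
  "series": [
    [[0, 0, 0.001, 0.002, 6, -0.3, 0], [0, 0, 0.001, 0.002, 5, -0.3, 0], [0, 0, 0, 0, 2, 0, 0], [0, 0, 0, 0, 0, 0, 0]]
  ]
}}

```text
t: 8.23
ee_pos: [0.5807, 0.113, 0.2197]
ee_rot: [2.145, 1.568, 1.221]
force: [-3.7, 1.6, 0.5]
finger_gap: 0.0004
```

```bash
python3 see.py; python3 orb.py "range(50,60,2)"
```

```text
bar pts 116 ang 33.099999999999994 mean [0.567  0.0789]
t 8.28 pos [0.5807 0.1131 0.2197] tool theta 50.5 radial 33.1 tang -17.7 F along push -3.6 Fz 1.1 q [ 0.25  0.39 -0.68  1.67  0.26  1.17  0.16]
end [0.5837 0.1087 0.219 ] zang -60.3
[[0,0.0007,-0.0022,0.0009,-0.55,-0.1,-0.16],[0,0.0,0.0005,0.0011,2.0,-0.0,0.0],[0,0.0,0.0006,0.0011,2.0,-0.0,0.0],[0,0.0,0.0005,0.0011,2.0,-0.0,0.0],[0,0.0,0.0006,0.001,2.0,-0.0,0.0]]
```

Three clicks (54°) confirmed. Now the fourth.

{"op": "arm_command", "data": {
  "series": [
    [[0, 0, 0, 0.002, 1, 0, 0], [0, 0, 0, 0.003, 1, 0, 0], [0, 0, 0.0005, 0.003, 1, 0, 0], [0, 0, 0.0005, 0.003, 1, 0, 0]]
  ]
}}

```text
t: 8.62
ee_pos: [0.5818, 0.1129, 0.2197]
ee_rot: [-3.069, 1.554, 2.229]
force: [-7.1, 4.5, 3.5]
finger_gap: 0.0003
```

```bash
python3 see.py;python3 see.py; python3 orb.py "range(64,66,2)"
```

```text
bar pts 116 ang 30.400000000000006 mean [0.5656 0.078 ]
bar pts 114 ang 31.30000000000001 mean [0.5665 0.0787]
t 8.72 pos [0.5818 0.1128 0.2198] tool theta 54.2 radial 32.7 tang -18.9 F along push -7.9 Fz 3.3 q [ 0.25  0.39 -0.67  1.67  0.24  1.18  0.11]
end [0.5867 0.1065 0.219 ] zang -66.3
[[0,0.0004,0.0004,0.005,7.07,-0.69,0.11],[0,0.0003,0.0006,0.0029,2.75,-0.26,0.05]]
```

Not over the crest yet (bar about 31°). Two more small rows.

{"op": "arm_command", "data": {
  "series": [
    [[0, 0, 0, 0.003, 0.5, 0, 0], [0, 0, 0.0005, 0.0035, 0.5, 0, 0]]
  ]
}}

```text
t: 8.88
ee_pos: [0.5818, 0.113, 0.2199]
ee_rot: [-2.983, 1.545, 2.302]
force: [-8.0, 4.3, 2.9]
finger_gap: 0.0007
```

```bash
python3 see.py;python3 see.py; python3 orb.py "range(64,66,2)"
```

```text
bar pts 123 ang 30.19999999999999 mean [0.5671 0.0787]
bar pts 115 ang 29.30000000000001 mean [0.5673 0.079 ]
t 8.98 pos [0.5834 0.1115 0.2198] tool theta 54.9 radial 33.1 tang -17.3 F along push -2.0 Fz 0.3 q [ 0.25  0.4  -0.67  1.66  0.24  1.18  0.1 ]
end [0.5867 0.1066 0.219 ] zang -66.3
[[0,0.0006,0.0001,0.005,7.03,-0.98,0.18],[0,0.0001,0.0001,0.0009,2.06,-0.28,0.06]]
```

{"op": "arm_command", "data": {
  "series": [
    [[0, 0, 0, 0, 0, 0, 0], [0, 0, 0, 0, 0, 0, 0]]
  ]
}}

```text
t: 9.15
ee_pos: [0.5856, 0.1103, 0.22]
ee_rot: [3.091, 1.552, 2.093]
force: [0.5, 0.1, -0.4]
finger_gap: 0.0007
```

```bash
python3 see.py; python3 orb.py "range(64,66,2)"
```

```text
bar pts 101 ang 13.5 mean [0.5659 0.0786]
t 9.2 pos [0.5858 0.11   0.2201] tool theta 54.9 radial 34.3 tang -14.8 F along push -0.8 Fz 0.2 q [ 0.25  0.4  -0.67  1.66  0.24  1.18  0.1 ]
end [0.5868 0.1066 0.219 ] zang -66.3
[[0,0.001,-0.001,0.0034,7.05,-0.84,0.03],[0,-0.0,-0.0,0.0,2.04,-0.25,0.0]]
```

The fourth click has landed (bar about 14°, force about 0). I'll back away from the wing, then go up.

{"op": "arm_command", "data": {
  "series": [
    [[0, 0, 0, -0.006, 0, 0, 0], [0, 0, 0.003, -0.008, 0, 0, 0], [0, -0.005, 0.003, -0.008, 0, 0, 0], [0, -0.03, 0, -0.005, 0, 0, 0], [0, -0.04, 0, 0, 0, 0, 0], [0, -0.04, 0, 0, 0, 0, 0], [0, -0.03, 0, 0, 0, 0, 0], [0, 0, 0.03, -0.03, 0, 0, 0], [0, 0, 0, 0, 0, 0, 0], [0, 0, 0, 0, 0, 0, 0]]
  ]
}}

```text
t: 10.03
ee_pos: [0.5856, 0.1797, 0.3758]
ee_rot: [2.761, 1.552, 1.765]
force: [0.5, -0.1, 0.2]
finger_gap: 0.0005
```

```bash
python3 see.py pics/s5.png; python3 orb.py "[64]"
python3 - <<'E'
from rig import *
from h import *
c=camera_model("top");p,d=snapshot("top");W=cloud(d,c);V=cloud(np.load("pics/top0.npy"),c)
cv2.imwrite("pics/t5.png",p[90:330,180:460,::-1].repeat(2,0).repeat(2,1))
E
```

```text
bar pts 29 ang 10.300000000000011 mean [0.5721 0.0827]
t 10.08 pos [0.5844 0.1816 0.3754] tool theta 54.7 radial 72.2 tang -75.4 F along push -1.1 Fz -0.5 q [ 0.15  0.34 -0.71  1.38  0.2   1.49  0.03]
end [0.5851 0.1601 0.3303] zang -66.3
[[0,0.0045,-0.0012,0.0019,7.04,-0.88,-0.23],[0,0.0045,-0.0009,0.002,2.29,-0.29,-0.07],[0,0.0045,-0.0008,0.002,-0.0,0.0,0.0],[0,0.0045,-0.0008,0.002,-0.0,0.0,0.0],[0,0.0045,-0.0008,0.002,-0.0,0.0,0.0],[0,0.0045,-0.0008,0.002,-0.0,0.0,0.0],[0,0.0045,-0.0008,0.002,-0.0,0.0,0.0],[0,0.0045,-0.0008,0.002,-0.0,0.0,0.0],[0,0.0045,-0.0008,0.002,-0.0,0.0,0.0],[0,0.0045,-0.0008,0.002,-0.0,0.0,0.0]]
```

View pics/s5.png

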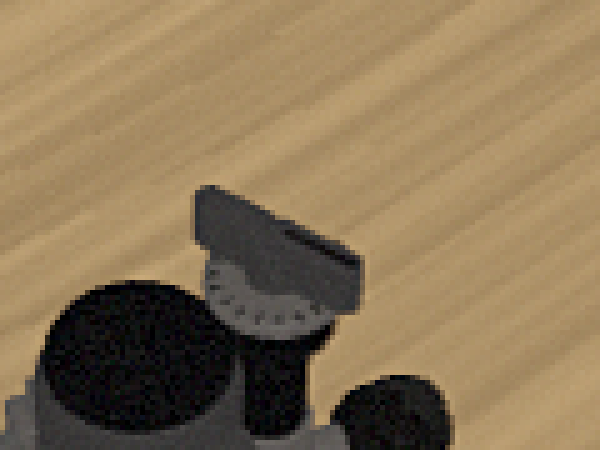

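The crop shows the knob clear of the arm, with the pointer line at (320, 245) now towards +x. The brightness mask dropped most of the shaded bar, so I'll measure once more without it and check the bystanders.

Run:
```python
from rig import *
from h import *
c=camera_model("scene");p,d=snapshot("scene");bar("scene",d,c);bar("start",np.load("pics/scene0.npy"),c)
W=cloud(d,c);V=cloud(np.load("pics/scene0.npy"),c)
o=cv2.imread("pics/scene0.png")[:,:,::-1]
for n,(a,b,e,f) in dict(strip=(180,280,235,355),wrench=(380,235,460,285),bush=(295,330,328,358),jar=(368,293,408,347)).items():
    print(n,np.abs(p[b:f,a:e].astype(int)-o[b:f,a:e]).mean().round(1),np.nanmedian(np.abs(W[b:f,a:e,2]-V[b:f,a:e,2])).round(4))
s=state();print(s["t"],s["force"].round(1))
```

```text
scene 303 mid [0.565  0.0784] ang 15.2 len 0.0714 w 0.0205
start 289 mid [0.5659 0.0799] ang 87.9 len 0.0722 w 0.019
strip 12.6 0.0016
wrench 5.2 0.0016
bush 4.9 0.0014
jar 5.1 0.0015
10.1833 [ 0.3 -0.5 -0.3]
```

The knob has turned 72.7°, the arm is clear of it, and the bystanders have not moved.

```bash
python3 -c "
from rig import *
print(finish_job())"
```

```text
the job is handed in; nothing more can be done
None
```

I pushed the knob's pointer wing clockwise one click at a time with the shut fingertips, checking each click in the scene camera. I then drew the fingers back and up and handed the job in at about 10 s.

- **Knob:** The bar went from 87.9° to 15.2°, a turn of 72.7°. That is four clicks (72°), within the third-of-a-click tolerance. It moved only when pushed, and I took the last measurement with the fingers well clear of it.
- **Forces:** The largest push I read was about 9 N, and the force was about 0 N after I backed off. I read it only at the end of each move, so brief peaks between readings are not ruled out.
- **Things on the bench:** The wrench, bush and jar look the same as at the start. The picture at the strip changed more (12.6 against about 5 for the others). I put that down to the arm's shadow but did not view it. Heights matched the start to about 1.6 mm, and the arm never went near any of them.

**Disagreements:**
- **Fingertip height:** The visible fingertips sat about 30 mm higher than the reported tool point. A probe without contact confirmed this, so I worked from the camera heights.
- **Final reading:** One late angle reading (10.3°) was off because the knob was in shade; measuring again gave 15.2°.

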